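Gauge the wear groove of a conveyor guide strip

TASK

Take the sprung depth gauge from its grey stand, find the groove in the clamped green strip with its pin (never pressing the pin far in on the flat, which spoils the reading), and gently push the upright gauge down until its base sits flat on the strip; hold it there for a second. Then park it upright, pin in the well, on the green stand if its yellow drag ring stands against the green of its scale, or on the red stand if against the red, and let go. Leave everything else where it is.

Things in the scene. Friction and masses are not known exactly. Their poses are not given: they have to be found in the camera images.
- gauge: Hand depth gauge, about 0.28 kg. Origin: centre of the underside of its steel base, 30 (x) x 50 (y) x 12 (z) mm; z up. Black column above, 26 (x) x 24 (y) mm, from 12 to 76 mm above the origin. Its +x face carries the scale and ring (out to x = 24 mm). A round-ended steel pin, 5 mm thick, sticks out 24 mm below the middle of the base when free.
- probe (a joint): How far the pin is pushed up into the gauge against its spring, m: 0 free (24 mm out), 0.024 flush with the base. Spring 1.5 N at the start of the push, plus 0.25 N per mm; lifting the yellow ring adds about 1.2 N.
- pointer (a joint): Yellow drag ring's height on the scale, m; 0 at the start. The pin's push lifts it and it stays at the farthest push: the reading, 24 mm minus groove depth; nothing lowers it. Below 0.013 it stands against red (groove deeper than 11 mm, worn), above against green (good); within 1.5 mm of that either verdict is accepted. Over 0.0215: pin was pressed on the flat, spoilt.
- ring_low (a point): Underside of the yellow drag ring, a block 18 mm wide and 3 mm high, 19.5 mm in front (+x) of the gauge axis, 18.5 mm above the base's underside when the pointer reads 0.
- tab_top (a point): Top of the small steel tab that moves with the pin and pushes the ring up; level with the underside of the ring when the pin stands at its farthest push.
- fixture: Fixed grey bed 240 (x) x 130 (y) x 36 mm, side rails up to 51 mm, origin: centre of its underside. Holds a green plastic strip 200 (x) x 64 (y) mm, flat top 70 mm above the origin, with a groove along x in the strip's middle, 8 mm wide, open along the whole length, 4 to 18 mm deep, pale floor. The strip is clamped parallel to the bed but anywhere up to 10 mm to either side in y.
- strip_top (a point): Point over the middle of the fixture at the height of the strip's flat top; x along the groove, y across. The groove lies up to 10 mm to either side in y: find it by eye or feel. Sliding the pin over the flat at 2 to 4 mm of push (3 to 4 N) does not spoil the reading; the pin springs out when it meets the groove.
- home_stand: Fixed grey block 72 x 72 x 40 mm, origin at the centre of its underside. Well 23 mm square and 34 mm deep in the middle of its top. The gauge starts on it, pin in the well.
- green_stand: Fixed green block like the grey one: park the gauge here if the groove is good.
- red_stand: Fixed red block like the grey one: park the gauge here if the groove is worn.
- wrench: Steel wrench lying on the table, a bystander to leave alone.
- carton: Cardboard box 100 x 140 x 70 mm, a bystander to leave alone.
- cleaner: Blue bottle, 60 mm diameter, 150 mm high, a bystander to leave alone.
- spare_strip: Green plastic bar 180 x 50 x 20 mm on the table, a bystander to leave alone.
- marker: Red marker pen, 16 mm thick, 136 mm long, lying on the table, a bystander to leave alone.
- gauge_grip (a point): Middle of the gauge's column, 45 mm above the underside of the base: where to grip it, across y (24 mm wide), so that the scale on the +x side stays free. Seat the gauge with about 10 to 15 N; more than 40 N on the strip counts as damage.
- tape_roll: Orange tape roll, 96 mm diameter, 48 mm high, a bystander to leave alone.

How it is judged:
By the outcome, as a careful person would: the job done as asked, in the order asked, and still so for the second after the job is handed in, with the robot touching nothing.
It also fails if it takes over 54 s, if anything falls off the work surface, if the arm or the gripper's body presses on something with over 40 N, if the wrist force passes 120 N, or if a joint passes its speed limit or range.

ROBOT

A 7-joint arm with a two-finger parallel gripper is mounted at the origin on the work surface. World frame = base frame: x ahead of the robot, y to its left, z up, the work surface at z = 0. Lengths are in m, angles in rad, forces in N, time in s.
With the tool pointing down it reaches from about 0.425 to 0.825 m from the base axis. Payload 3.6 kg.
Tool frame: the origin (TCP) lies on the centre line of the jaws, within the pads' length; the fingertips stand 17 mm ahead of it and the grasp point (between the pads) lies 2 mm behind it; x points along the fingers, z is the direction in which the jaws open and shut, and the axes are right-handed (so a half turn about x gives the same grasp; the last joint's range is limited). The gripper opens to 93 mm and grips with 3 to 60 N. Pads are 15 mm wide; open, the fingers measure 128 mm over their backs; the gripper's body (75 mm by 188 mm) begins 65 mm behind the grasp point.
Start: joints at [1.254, 0.615, -0.013, 1.423, 0.008, 1.103, -0.04], TCP at [0.186, -0.623, 0.236] pointing down, gripper open.
Joint ranges: [-3.12, 3.12], [-0.3, 2.06], [-1.34, 1.32], [0.26, 2.42], [-1.36, 4.5], [0.01, 1.98], [-2.84, 2.84]. Speed limits (rad/s): [2.79, 2.79, 3.14, 3.14, 3.14, 3.14, 3.14].

INTERFACE

Orientations are given as a unit quaternion [w, x, y, z].
In Python, from plant import bot, eyes, job, models gives the robot as it stands. The module is installed in compiled form; this text tells all that it offers.
- The arm moves only by the shell command python3 -m crank 'ROWS'. ROWS is JSON, a list of rows, each a list of 3 entries, a list of its own where there are three numbers: the shift along the tool's x, y, z scaled (see below), then the turn, a rotation vector about the tool's x, y, z scaled (see below), then the gripper command: -1 is fully open, 1 is shut, values between are in proportion. In form: [[[x, y, z], [rx, ry, rz], hand], ...]. A call has 1 to 10 rows; each row is the pose to reach, as a shift and turn from the pose commanded when the call began, along the tool's axes at that moment, turning the shorter way round; what a row does not reach only later rows make up. The controller multiplies each number of a shift by 0.2 m and each number of a turn by 180 degrees. A row lasts 1/10 s, in which the tool goes at most 50 mm and 8.59 degrees, less where a joint would pass 70% of its speed; a pose out of reach is approached as far as the arm can. A call with a number of a shift or a turn outside -1 to 1 is refused whole. A call with a gripper value outside its range is refused whole. The fingers move at their own pace and stop on an object; the grip force is fixed at half the most. Time passes only in rows, so rows that repeat a pose let the fingers close. It gives the time, the measured TCP pose, the force and the opening at its end, in the units of the state.
- bot.read_state(): the state, without advancing time (a new reading comes with each control period).
- eyes.read_camera(name): name is "side" or "top" or "wrist"; returns the picture (384x512x3 uint8, blue, green, red); there is no depth.
- eyes.camera_params(name): a dict with "vfov" (degrees; the focal length in pixels is half the picture's height over the tangent of half this angle, whatever the lens; pixels are square), "cx", "cy" (the principal point, pixels), "eye" and "rotation" of the camera in the world. Camera axes: x right, y down, z forward; pixel columns grow to the right and rows downward; lengths in m; the calibration is good to about 2 mm. A picture is of the moment at which its call begins: read the wrist's pose just before it. camera_params takes no time and is no camera call; for the wrist camera it gives the pose at the moment of the call.
- job.sign_off(): hands the job in, once; it reports no verdict.
Trained networks look in the newest picture that a camera, given by its name, has taken for a name from the list of things; names that differ only in an ending like _2 or _b are one class to them, and where a whole thing is asked for, a point or a joint stands for the part that bears it (a point fixed in the world has none). Each returns a list of dicts, best first, with "conf" (0 to 1); they miss things now and then, are a little off and sometimes report something else, mostly with a low value. They report only what shows in the picture. A call takes as long as a camera call.
- models.spot_in(camera, target): "at" ([x, y, z] in m, in world coordinates, good to about 4 mm: the middle of the surface that is visible of it).
- models.cut_out(camera, target): "mask" (384x512 bool, what is visible of it).
- models.spot_point(camera, target): "at" ([x, y, z] in m, in world coordinates, good to about 4 mm: a listed point, or the origin of a listed thing).
The state is a dict: "t": time; "joint_pos": joint angles; "qvel": joint speeds; "effort": joint torques, N m; "tcp_pos": TCP position; "ee_rot": TCP orientation; "force": force on the tool from outside, world axes, zero at the start; "wrist_torque": the same for the moment, N m; "gripper_width": finger opening in m.
Only numpy, scipy, OpenCV 4.12 (cv2) and the standard library are available. Lean on these libraries where they do the work, as an engineer would, in place of code of your own. Each camera call takes 0.05 s, during which the arm holds its last target.

## Working session

There is one attempt and no reset: what is moved stays moved. The work goes in short steps, Python scripts to look and compute and a shell command to move; the robot and the scene stay as the last step left them, time stands still between calls to the robot, and variables do not carry over. Pictures are saved under pics/ and viewed, and the job is handed in when it is done.

```bash
mkdir -p pics; ls; python3 - <<'E'
from plant import bot, eyes
import cv2,numpy as np
s=bot.read_state()
print(s['t'],s['tcp_pos'],s['ee_rot'],s['gripper_width'],s['force'])
for n in ['top','side']:
    im=eyes.read_camera(n); cv2.imwrite(f'pics/{n}0.png',im)
    p=eyes.camera_params(n); print(n,p)
E
```

```text
pics
0.0 [ 0.18554487 -0.62219431  0.2345118 ] [ 0.56625465  0.42306072  0.56768057 -0.42203562] 0.09293016141448772 [ 0.27920233 -0.61339343  0.54648794]
top {'vfov': 49.47370550704793, 'cx': 251.5341847137522, 'cy': 193.7307958840713, 'eye': array([ 0.33814049, -0.00467948,  1.17841208]), 'rotation': array([-0.08277201,  0.74849086, -0.65369122,  0.07481993])}
side {'vfov': 43.53693326998771, 'cx': 254.7852662800798, 'cy': 196.74885002409798, 'eye': array([0.37422824, 1.14126254, 0.86318586]), 'rotation': array([ 0.03734718, -0.08568054,  0.87739731, -0.47057199])}
```

View pics/top0.png

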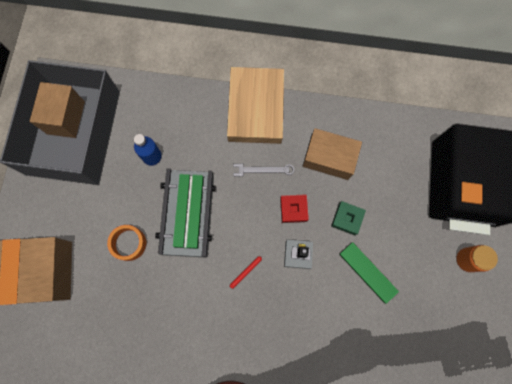

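View pics/side0.png

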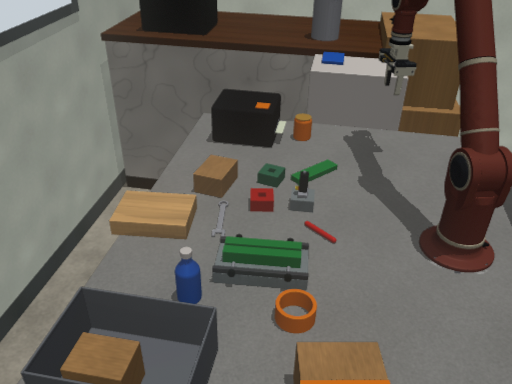

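The top view shows the gauge on the grey stand at about (300,252), the red stand at (295,208), the green stand at (349,218), and the fixture with its groove at (187,213).

```bash
cat > h.py <<'E'
import numpy as np, cv2
from scipy.spatial.transform import Rotation as R
from plant import bot, eyes, models
def rot(q): return R.from_quat([q[1],q[2],q[3],q[0]])
def cam(n):
    p=eyes.camera_params(n); f=192/np.tan(np.radians(p['vfov']/2)); return p,f
def ray(n,u,v,z,pf=None):
    p,f=pf or cam(n)
    d=rot(p['rotation']).apply([(u-p['cx'])/f,(v-p['cy'])/f,1.]); e=np.array(p['eye'])
    return e+d*(z-e[2])/d[2]
def proj(n,P,pf=None):
    p,f=pf or cam(n)
    c=rot(p['rotation']).inv().apply(np.atleast_2d(P)-p['eye']); return np.c_[c[:,0]/c[:,2]*f+p['cx'],c[:,1]/c[:,2]*f+p['cy']]
def st():
    s=bot.read_state(); print('t',round(s['t'],2),'tcp',np.round(s['tcp_pos'],4),'F',np.round(s['force'],2),'w',round(s['gripper_width'],4)); print(np.round(rot(s['ee_rot']).as_matrix(),4).tolist(),np.round(s['joint_pos'],3)); return s
E
python3 - <<'E'
from h import *
st()
for n in ['top','side']:
    eyes.read_camera(n)
    for t in ['gauge','home_stand','green_stand','red_stand','fixture','strip_top','gauge_grip']:
        r=models.spot_point(n,t); print(n,t,[(np.round(x['at'],4).tolist(),round(x['conf'],2)) for x in r[:2]])
im=cv2.imread('pics/top0.png')
for a,(x0,y0,x1,y1) in dict(fix=(140,150,240,270),st=(260,180,380,280)).items():
    cv2.imwrite(f'pics/{a}0.png',cv2.resize(im[y0:y1,x0:x1],None,fx=5,fy=5,interpolation=cv2.INTER_CUBIC))
E
```

```text
t 0.1 tcp [ 0.1856 -0.6223  0.2346] F [-0.    1.04  0.41] w 0.0934
[[-0.0007, 0.9583, 0.2859], [0.0022, 0.2859, -0.9583], [-1.0, -0.0, -0.0023]] [ 1.254  0.616 -0.013  1.425  0.008  1.103 -0.04 ]
top gauge [([0.4519, -0.1287, 0.0387], 0.8)]
top home_stand [([0.4488, -0.1262, 0.0026], 0.55)]
top green_stand [([0.5703, -0.253, 0.0018], 0.75)]
top red_stand [([0.5774, -0.0977, -0.0016], 0.92), ([0.7445, -0.1861, -0.0003], 0.56)]
top fixture [([0.5226, 0.2005, 0.0001], 0.61)]
top strip_top [([0.523, 0.1986, 0.0689], 0.9)]
top gauge_grip [([0.4447, -0.1308, 0.0853], 0.79)]
side gauge []
side home_stand [([0.4502, -0.1278, 0.0046], 0.67)]
side green_stand [([0.5667, -0.253, -0.004], 0.76), ([0.4503, -0.1261, 0.0021], 0.72)]
side red_stand [([0.5724, -0.0963, -0.0005], 0.65)]
side fixture [([0.5175, 0.1997, 0.0034], 0.6)]
side strip_top [([0.5188, 0.1976, 0.0689], 0.6)]
side gauge_grip [([0.4494, -0.1279, 0.0788], 0.58)]
```

View pics/st0.png

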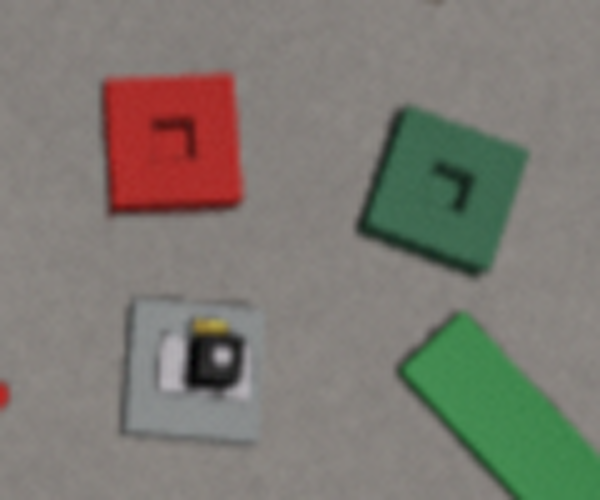

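View pics/fix0.png

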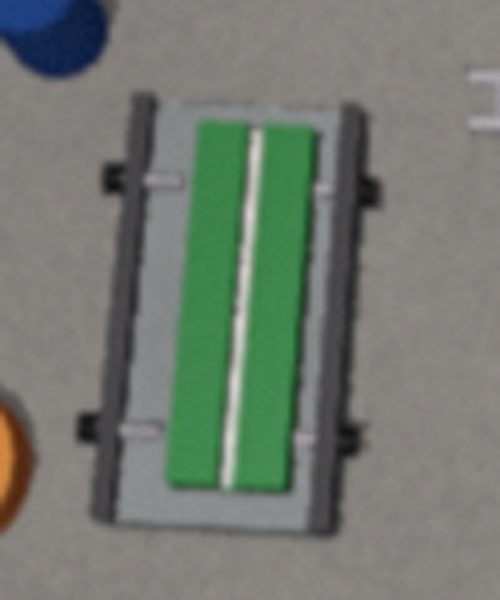

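```bash
python3 - <<'E'
from h import *
pf=cam('top')
def W(l,o,z): return np.array([ray('top',o[0]+(u+.5)/5-.5,o[1]+(v+.5)/5-.5,z,pf) for u,v in l])
def rep(n,P):
    print(n,np.round(P[:,:2],4).tolist(),'c',np.round(P.mean(0),4), 'edges',[ (round(np.linalg.norm(P[i]-P[(i+1)%len(P)]),4), round(np.degrees(np.arctan2(*(P[(i+1)%len(P)]-P[i])[[1,0]])),1)) for i in range(len(P))])
rep('red',W([(105,82),(232,75),(241,202),(112,208)],(260,180),.04))
rep('redwell',W([(152,120),(194,118),(196,159),(152,160)],(260,180),.04))
rep('green',W([(406,107),(527,152),(485,272),(363,228)],(260,180),.04))
rep('greenwell',W([(438,163),(472,175),(464,212),(428,198)],(260,180),.04))
rep('home',W([(134,300),(265,308),(258,440),(124,432)],(260,180),.04))
rep('base',W([(161,331),(252,340),(250,398),(158,390)],(260,180),.052))
rep('coltop',W([(191,333),(244,337),(241,389),(187,385)],(260,180),.116))
rep('strip',W([(197,122),(314,128),(290,490),(168,485)],(140,150),.07))
rep('groove',W([(256,128),(227,488)],(140,150),.07))
rep('bed',W([(155,105),(345,105),(312,530),(118,522)],(140,150),.036))
E
```

```text
red [[0.5998, -0.0557], [0.6134, -0.1258], [0.5425, -0.1383], [0.5295, -0.068]] c [ 0.5713 -0.0969  0.04  ] edges [(np.float64(0.0714), np.float64(-79.0)), (np.float64(0.072), np.float64(-170.0)), (np.float64(0.0715), np.float64(100.4)), (np.float64(0.0713), np.float64(9.9))]
redwell [[0.5818, -0.0842], [0.5861, -0.1073], [0.5631, -0.111], [0.5593, -0.0868]] c [ 0.5725 -0.0973  0.04  ] edges [(np.float64(0.0235), np.float64(-79.5)), (np.float64(0.0232), np.float64(-171.0)), (np.float64(0.0245), np.float64(99.1)), (np.float64(0.0227), np.float64(6.5))]
green [[0.6083, -0.224], [0.5919, -0.293], [0.5219, -0.2751], [0.5371, -0.2065]] c [ 0.5648 -0.2496  0.04  ] edges [(np.float64(0.0709), np.float64(-103.4)), (np.float64(0.0722), np.float64(165.7)), (np.float64(0.0703), np.float64(77.5)), (np.float64(0.0733), np.float64(-13.9))]
greenwell [[0.579, -0.2444], [0.5748, -0.2637], [0.5535, -0.261], [0.5586, -0.2406]] c [ 0.5665 -0.2524  0.04  ] edges [(np.float64(0.0197), np.float64(-102.3)), (np.float64(0.0215), np.float64(172.7)), (np.float64(0.021), np.float64(75.9)), (np.float64(0.0207),
[... 851 characters left out ...]
]
strip [[0.6167, 0.2305], [0.6221, 0.1661], [0.4242, 0.1469], [0.4181, 0.2113]] c [0.5203 0.1887 0.07  ] edges [(np.float64(0.0646), np.float64(-85.3)), (np.float64(0.1988), np.float64(-174.5)), (np.float64(0.0647), np.float64(95.4)), (np.float64(0.1996), np.float64(5.5))]
groove [[0.6177, 0.1977], [0.4207, 0.1801]] c [0.5192 0.1889 0.07  ] edges [(np.float64(0.1978), np.float64(-174.9)), (np.float64(0.1978), np.float64(5.1))]
bed [[0.6319, 0.2631], [0.6465, 0.156], [0.407, 0.1362], [0.3971, 0.2414]] c [0.5207 0.1992 0.036 ] edges [(np.float64(0.1081), np.float64(-82.2)), (np.float64(0.2403), np.float64(-175.3)), (np.float64(0.1057), np.float64(95.4)), (np.float64(0.2358), np.float64(5.3))]
```

```bash
python3 -m crank '[[[0,0.1,-0.1],[0.0,0,0],-1],[[0,0.25,-0.25],[0.03,0,0],-1],[[0,0.42,-0.42],[0.05,0,0],-1],[[0,0.59,-0.59],[0.074,0,0],-1],[[0,0.76,-0.76],[0.074,0,0],-1],[[0,0.93,-0.93],[0.074,0,0],-1],[[0,1,-1],[0.074,0,0],-1]]'; python3 - <<'E'
from h import *
s=st(); m=rot(s['ee_rot'])
d=m.inv().apply(np.array([.448,-.126,.16])-s['tcp_pos']); print(d/.2)
E
```

```text
t: 1.6
tcp_pos: [0.3231, -0.3692, 0.236]
ee_rot: [0.516, 0.485, 0.516, -0.483]
force: [1.0, 0.0, -0.3]
gripper_width: 0.0931
t 1.6 tcp [ 0.3231 -0.3692  0.236 ] F [ 1.04  0.   -0.35] w 0.0931
[[0.0016, 0.9979, 0.0646], [0.0025, 0.0645, -0.9979], [-1.0, 0.0017, -0.0023]] [ 0.8    0.369  0.013  1.872 -0.01   0.901 -0.689]
[ 0.38374987  0.70089431 -1.17202777]
```

```bash
python3 -m crank '[[[0,0.1,-0.15],[0,0,0],-1],[[0.05,0.2,-0.33],[0,0,0],-1],[[0.1,0.3,-0.52],[0,0,0],-1],[[0.15,0.4,-0.7],[0,0,0],-1],[[0.2,0.55,-0.88],[0,0,0],-1],[[0.2,0.7,-1],[0,0,0],-1],[[0.2,0.7,-1],[0,0,0],-1]]';  python3 -m crank '[[[0,0,-0.1],[0,0,0],-1],[[0,0,-0.17],[0,0,0],-1],[[0,0,-0.17],[0,0,0],-1],[[0,0,-0.17],[0,0,0],-1]]'; python3 - <<'E'
from h import *
s=st(); m=rot(s['ee_rot'])
print(m.inv().apply(np.array([.448,-.126,.16])-s['tcp_pos'])/.2)
cv2.imwrite('pics/w1.png',eyes.read_camera('wrist')); print(eyes.camera_params('wrist'))
for t in ['gauge_grip','gauge']:
  for c in ['wrist']: print([(np.round(x['at'],4).tolist(),round(x['conf'],2)) for x in models.spot_point(c,t)])
E
```

```text
t: 2.3
tcp_pos: [0.453, -0.1609, 0.1958]
ee_rot: [0.517, 0.484, 0.516, -0.481]
force: [-0.4, 0.1, -0.5]
gripper_width: 0.0932
t: 2.7
tcp_pos: [0.4464, -0.1331, 0.1959]
ee_rot: [0.514, 0.485, 0.514, -0.486]
force: [-0.7, -0.1, -0.3]
gripper_width: 0.0931
t 2.7 tcp [ 0.4464 -0.1331  0.1959] F [-0.74 -0.14 -0.26] w 0.0931
[[0.0004, 0.9984, 0.0569], [-0.0007, 0.0569, -0.9984], [-1.0, 0.0003, 0.0007]] [ 0.272  0.386 -0.041  1.988  0.023  0.768 -1.296]
[ 0.17952473  0.0097814  -0.03523625]
{'vfov': 61.7185424671346, 'cx': 257.8277865950103, 'cy': 190.56922832945781, 'eye': array([ 0.51999374, -0.12967732,  0.34528202]), 'rotation': array([ 0.09818262,  0.71976688, -0.68092986, -0.09289957])}
[([0.4481, -0.1302, 0.0835], 0.89), ([0.4231, -0.3177, 0.002], 0.71)]
[]
```

View pics/w1.png

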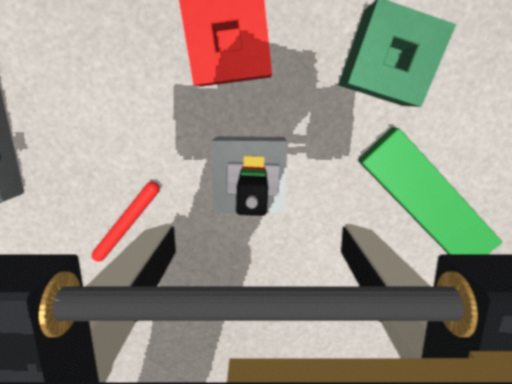

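The wrist view shows the gauge between the open fingers, with its column top near (252,201) and its yellow ring and green scale facing the camera.

```bash
python3 - <<'E'
from h import *
im=cv2.imread('pics/w1.png'); cv2.imwrite('pics/w1z.png',cv2.resize(im[120:240,190:320],None,fx=5,fy=5,interpolation=cv2.INTER_CUBIC))
pf=cam('wrist')
for u,v,z in [(252,200,.116),(238,190,.116),(268,190,.116),(228,165,.052),(278,165,.052)]: print(ray('wrist',u,v,z,pf))
E
```

```text
[ 0.44885293 -0.12934156  0.116     ]
[ 0.45601828 -0.11861097  0.116     ]
[ 0.45723661 -0.14077567  0.116     ]
[ 0.46164776 -0.10530284  0.052     ]
[ 0.46418953 -0.15155968  0.052     ]
```

View pics/w1z.png

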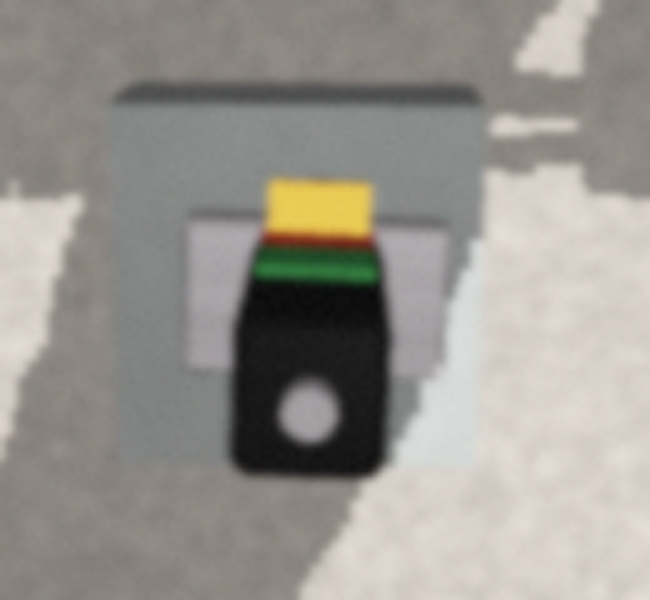

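```bash
python3 -m crank '[[[0.05,0.01,-0.025],[0,0,0],-1],[[0.2,0.01,-0.025],[0,0,0],-1],[[0.36,0.01,-0.025],[0,0,0],-1],[[0.48,0.01,-0.025],[0,0,0],-1],[[0.565,0.01,-0.025],[0,0,0],-1],[[0.565,0.01,-0.025],[0,0,0],-1],[[0.565,0.01,-0.025],[0,0,0],-1]]'; python3 - <<'E'
from h import *
s=st(); cv2.imwrite('pics/w2.png',eyes.read_camera('wrist'))
E
```

```text
t: 3.55
tcp_pos: [0.4483, -0.1273, 0.0824]
ee_rot: [0.514, 0.485, 0.514, -0.486]
force: [0.1, -0.2, 0.8]
gripper_width: 0.0925
t 3.55 tcp [ 0.4483 -0.1273  0.0824] F [ 0.08 -0.19  0.78] w 0.0925
[[-0.0007, 0.9984, 0.0572], [0.0003, 0.0572, -0.9984], [-1.0, -0.0006, -0.0003]] [ 0.253  0.576 -0.033  2.102  0.04   0.465 -1.324]
```

View pics/w2.png

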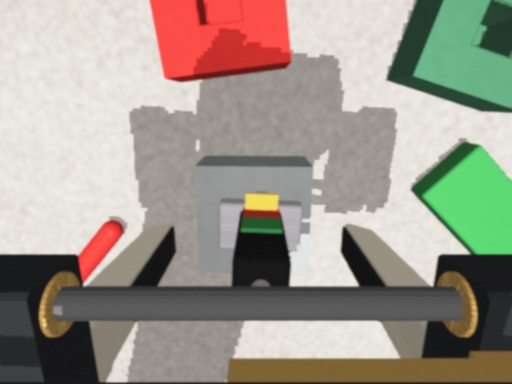

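The gauge column (column ≈262) is centred between the fingers (≈259), so I'm closing.

```bash
python3 -m crank '[[[0,0,0],[0,0,0],1],[[0,0,0],[0,0,0],1],[[0,0,0],[0,0,0],1],[[0,0,0],[0,0,0],1],[[0,0,0],[0,0,0],1],[[0,0,0],[0,0,0],1],[[0,0,0],[0,0,0],1],[[0,0,0],[0,0,0],1]]'
```

```text
t: 4.4
tcp_pos: [0.4483, -0.1272, 0.0826]
ee_rot: [0.514, 0.485, 0.514, -0.485]
force: [-0.0, 0.1, -0.8]
gripper_width: 0.0335
```

```bash
python3 -m crank '[[[0,0,0],[0,0,0],1],[[0,0,0],[0,0,0],1],[[0,0,0],[0,0,0],1],[[0,0,0],[0,0,0],1],[[0,0,0],[0,0,0],1]]'
```

```text
t: 4.9
tcp_pos: [0.4485, -0.1275, 0.0827]
ee_rot: [0.514, 0.486, 0.514, -0.485]
force: [0.9, 0.0, -0.9]
gripper_width: 0.0242
```

```bash
python3 -m crank '[[[-0.05,0,0],[0,0,0],1],[[-0.15,0,0],[0,0,0],1],[[-0.3,0,0],[0,0,0],1],[[-0.45,0,0],[0,0,0],1],[[-0.53,0,0],[0,0,0],1],[[-0.55,0,0],[0,0,0],1]]'; python3 -m crank '[[[0,0.02,-0.08],[0,0,0],1],[[0,0.06,-0.22],[0,0,0],1],[[0,0.1,-0.38],[-0.003,0,0],1],[[0,0.15,-0.54],[-0.006,0,0],1],[[0,0.19,-0.68],[-0.01,0,0],1],[[0,0.222,-0.78],[-0.01,0,0],1]]';  python3 -m crank '[[[0,0.02,-0.12],[0,0,0],1],[[0,0.07,-0.28],[0,0,0],1],[[0,0.12,-0.44],[0,0,0],1],[[0,0.16,-0.6],[0,0,0],1],[[0,0.21,-0.72],[0,0,0],1],[[0,0.222,-0.78],[0,0,0],1],[[0,0.222,-0.78],[0,0,0],1],[[0,0.222,-0.78],[0,0,0],1],[[0,0.222,-0.78],[0,0,0],1]]'; python3 - <<'E'
from h import *
s=st(); cv2.imwrite('pics/w3.png',eyes.read_camera('wrist'))
m=rot(s['ee_rot'])
print(m.inv().apply(np.array([.5192,.1889,.16])-s['tcp_pos'])/.2)
pf=cam('wrist')
# expected projections
g=[[.5192+np.cos(np.radians(5.2))*a,.1889+np.sin(np.radians(5.2))*a,.07] for a in (-.05,0,.05,.09)]
print(proj('wrist',np.array(g),pf))
E
```

```text
t: 5.5
tcp_pos: [0.4489, -0.1271, 0.1948]
ee_rot: [0.515, 0.486, 0.513, -0.485]
force: [0.3, 0.2, -2.3]
gripper_width: 0.0241
t: 6.1
tcp_pos: [0.4827, 0.0337, 0.1917]
ee_rot: [0.521, 0.476, 0.523, -0.477]
force: [0.0, -0.1, -3.2]
gripper_width: 0.0244
t: 7.0
tcp_pos: [0.5138, 0.1878, 0.1924]
ee_rot: [0.521, 0.477, 0.521, -0.479]
force: [0.4, -0.3, -2.3]
gripper_width: 0.0242
t 7.0 tcp [0.5138 0.1878 0.1924] F [ 0.44 -0.29 -2.29] w 0.0242
[[-0.001, 0.9963, 0.0857], [-0.0019, 0.0857, -0.9963], [-1.0, -0.0012, 0.0018]] [-0.341  0.505 -0.075  1.778  0.05   0.862 -1.925]
[ 0.16206941  0.02736489 -0.00326082]
[[257.42160521 235.43866471]
 [257.0876252  182.38566043]
 [256.71998487 123.98568522]
 [256.3980739   72.84985904]]
```

View pics/w3.png

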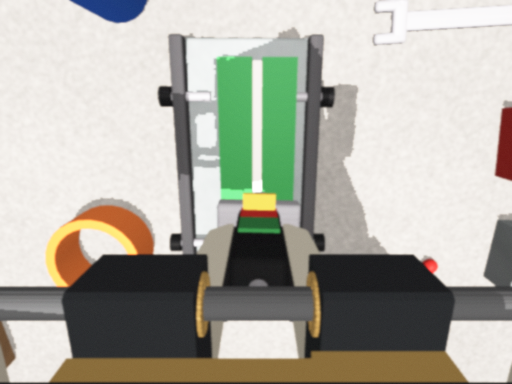

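The wrist view shows the pale groove running straight up at column ≈257, rows 60–190, as projected. I'll refine this by centroid.

```bash
python3 - <<'E'
from h import *
im=cv2.imread('pics/w3.png').astype(float); pf=cam('wrist'); P=[]
for v in range(66,180,6):
    r=im[v,235:280]; w=np.clip(np.minimum(r[:,0],r[:,2])-120,0,None); 
    u=235+(w*np.arange(45)).sum()/w.sum(); p=ray('wrist',u,v,.07,pf); P.append(p)
    if v%24==0: print(v,round(u,2),(w>20).sum(),p)
P=np.array(P); k=np.polyfit(P[:,0],P[:,1],1); print(k,np.degrees(np.arctan(k[0])),'y at .5192',np.polyval(k,.5192),'at .5138',np.polyval(k,.5138))
# gripped gauge symmetry: ring
r=im[202,200:320]; w=((r[:,2]>180)&(r[:,0]<120)); i=np.where(w)[0]+200; print('ring cols',i.min(),i.max())
E
```

```text
72 256.8 11 [0.60949248 0.19678784 0.07      ]
96 256.69 11 [0.59121051 0.19533748 0.07      ]
120 256.72 11 [0.57222048 0.19370758 0.07      ]
144 256.6 10 [0.55245852 0.1921367  0.07      ]
168 256.62 10 [0.53189815 0.19038367 0.07      ]
[0.08180803 0.14692691] 4.676840346288891 y at .5192 0.18940164471310683 at .5138 0.18895988132488434
ring cols 243 275
```

```bash
python3 - <<'E'
from h import *
pf=cam('wrist'); s=bot.read_state(); m=rot(s['ee_rot']).as_matrix(); t=s['tcp_pos']
f=m[:,1]; b=t+np.array([0,0,-.0427])
print(proj('wrist',np.array([b+f*.021+[0,0,.020], b+f*.024+[0,0,.0185],t+[0,0,.033], t+f*.15-[0,0,.1]]),pf))
E
```

```text
[[257.45157086 198.76989889]
 [257.44858071 192.87861514]
 [257.41137191 287.55269749]
 [257.357642   -14.83989404]]
```

```bash
python3 -m crank '[[[0.03,0,-0.008],[0,0,0],1],[[0.1,0,-0.008],[0,0,0],1],[[0.18,0,-0.008],[0,0,0],1],[[0.22,0,-0.008],[0,0,0],1],[[0.24,0,-0.008],[0,0,0],1],[[0.26,0,-0.008],[0,0,0],1],[[0.27,0,-0.008],[0,0,0],1],[[0.27,0,-0.008],[0,0,0],1],[[0.27,0,-0.008],[0,0,0],1]]';python3 -m crank '[[[0.01,0,0],[0,0,0],1],[[0.02,0,0],[0,0,0],1],[[0.025,0,0],[0,0,0],1],[[0.025,0,0],[0,0,0],1],[[0.025,0,0],[0,0,0],1],[[0.025,0,0],[0,0,0],1]]'; python3 - <<'E'
from h import *
s=st(); im=eyes.read_camera('wrist'); cv2.imwrite('pics/w4.png',im)
cv2.imwrite('pics/w4z.png',cv2.resize(im[120:300,180:340],None,fx=3.3,fy=3.3,interpolation=cv2.INTER_CUBIC))
E
```

```text
t: 7.95
tcp_pos: [0.5142, 0.192, 0.1391]
ee_rot: [0.522, 0.478, 0.522, -0.477]
force: [-0.3, -0.5, -2.7]
gripper_width: 0.0238
t: 8.55
tcp_pos: [0.5138, 0.191, 0.1334]
ee_rot: [0.522, 0.477, 0.521, -0.478]
force: [-0.2, -2.8, -3.8]
gripper_width: 0.0242
t 8.55 tcp [0.5138 0.191  0.1334] F [-0.25 -2.8  -3.77] w 0.0242
[[-0.0008, 0.9961, 0.0881], [-0.0013, 0.0881, -0.9961], [-1.0, -0.0009, 0.0012]] [-0.35   0.584 -0.071  1.838  0.061  0.723 -1.937]
```

View pics/w4z.png

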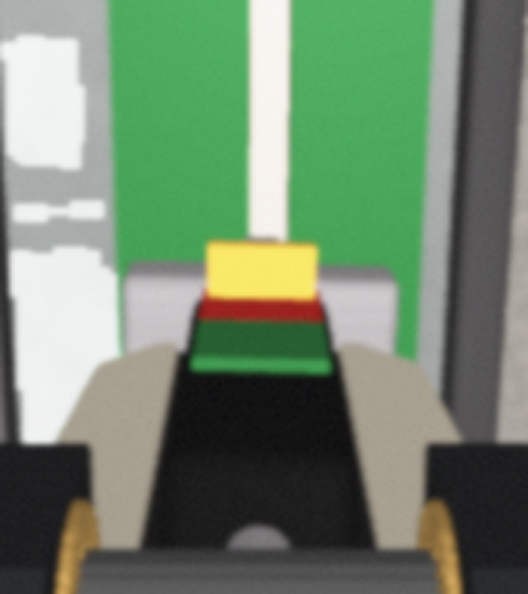

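The zoom shows the ring centre (262) left of the groove (269). With no upward force and −2.8 N sideways, the pin is in the groove and rubbing the +y wall, so I'm shifting about 1.3 mm towards −y.

```bash
python3 -m crank '[[[0,0,0.003],[0,0,0],1],[[0,0,0.0065],[0,0,0],1],[[0,0,0.0065],[0,0,0],1],[[0,0,0.0065],[0,0,0],1]]'; python3 - <<'E'
from h import *
for i in range(4): eyes.read_camera('wrist'); s=st()
E
```

```text
t: 9.0
tcp_pos: [0.514, 0.1908, 0.1338]
ee_rot: [0.522, 0.477, 0.522, -0.477]
force: [-0.3, -0.8, -3.6]
gripper_width: 0.0238
t 9.05 tcp [0.514  0.1908 0.1337] F [ 0.6  -0.59 -3.37] w 0.0243
[[-0.0001, 0.996, 0.0889], [0.0003, 0.0889, -0.996], [-1.0, -0.0001, -0.0003]] [-0.348  0.583 -0.072  1.838  0.06   0.722 -1.935]
t 9.1 tcp [0.514  0.1908 0.1337] F [-0.73 -1.42 -3.15] w 0.0242
[[-0.0001, 0.996, 0.0889], [0.0003, 0.0889, -0.996], [-1.0, -0.0001, -0.0003]] [-0.348  0.583 -0.072  1.838  0.06   0.722 -1.935]
t 9.15 tcp [0.514  0.1908 0.1337] F [-0.13 -1.68 -3.24] w 0.0243
[[-0.0001, 0.9961, 0.0888], [0.0003, 0.0888, -0.9961], [-1.0, -0.0001, -0.0003]] [-0.348  0.583 -0.072  1.838  0.06   0.722 -1.935]
t 9.2 tcp [0.514  0.1908 0.1337] F [-0.25 -0.74 -2.24] w 0.0242
[[-0.0001, 0.996, 0.0888], [0.0003, 0.0888, -0.996], [-1.0, -0.0001, -0.0003]] [-0.348  0.583 -0.072  1.838  0.06   0.722 -1.935]
```

```bash
python3 -m crank '[[[0,0,0.004],[0,0,0],1],[[0,0,0.008],[0,0,0],1],[[0,0,0.008],[0,0,0],1],[[0,0,0.008],[0,0,0],1]]'; python3 - <<'E'
from h import *
for i in range(3): eyes.read_camera('wrist'); s=st()
E
```

```text
t: 9.6
tcp_pos: [0.5144, 0.1895, 0.1339]
ee_rot: [0.522, 0.478, 0.522, -0.477]
force: [0.8, -0.5, -3.7]
gripper_width: 0.024
t 9.65 tcp [0.5144 0.1894 0.1339] F [ 0.2  -0.45 -2.83] w 0.024
[[0.0005, 0.996, 0.0889], [0.0007, 0.0889, -0.996], [-1.0, 0.0006, -0.0007]] [-0.345  0.582 -0.073  1.839  0.06   0.722 -1.932]
t 9.7 tcp [0.5143 0.1893 0.1338] F [ 0.39 -0.1  -3.5 ] w 0.0239
[[0.0003, 0.996, 0.0889], [0.0005, 0.0889, -0.996], [-1.0, 0.0004, -0.0005]] [-0.345  0.582 -0.073  1.839  0.06   0.722 -1.932]
t 9.75 tcp [0.5143 0.1893 0.1338] F [ 0.1  -0.16 -1.93] w 0.0239
[[0.0003, 0.996, 0.0888], [0.0004, 0.0888, -0.996], [-1.0, 0.0003, -0.0004]] [-0.345  0.582 -0.073  1.839  0.06   0.722 -1.932]
```

The pin is free in the groove. Now I'll descend gently.

```bash
python3 -m crank '[[[0.015,0,0],[0,0,0],1],[[0.03,0,0],[0,0,0],1],[[0.045,0,0],[0,0,0],1],[[0.06,0,0],[0,0,0],1],[[0.075,0,0],[0,0,0],1],[[0.085,0,0],[0,0,0],1],[[0.085,0,0],[0,0,0],1],[[0.085,0,0],[0,0,0],1]]'; python3 - <<'E'
from h import *
for i in range(2): im=eyes.read_camera('wrist'); s=st()
cv2.imwrite('pics/w5z.png',cv2.resize(im[120:300,180:340],None,fx=3.3,fy=3.3,interpolation=cv2.INTER_CUBIC))
E
```

```text
t: 10.55
tcp_pos: [0.5142, 0.189, 0.1168]
ee_rot: [0.522, 0.477, 0.522, -0.477]
force: [-0.5, 0.3, 0.0]
gripper_width: 0.0235
t 10.6 tcp [0.5142 0.189  0.1168] F [-0.45 -0.02  0.81] w 0.0239
[[0.0001, 0.9961, 0.0887], [0.0, 0.0887, -0.9961], [-1.0, 0.0001, -0.0]] [-0.346  0.607 -0.07   1.854  0.063  0.683 -1.935]
t 10.65 tcp [0.5142 0.189  0.1168] F [-0.7  -0.47  0.69] w 0.0241
[[0.0001, 0.9961, 0.0887], [0.0001, 0.0887, -0.9961], [-1.0, 0.0001, -0.0001]] [-0.346  0.607 -0.07   1.854  0.063  0.683 -1.935]
```

View pics/w5z.png

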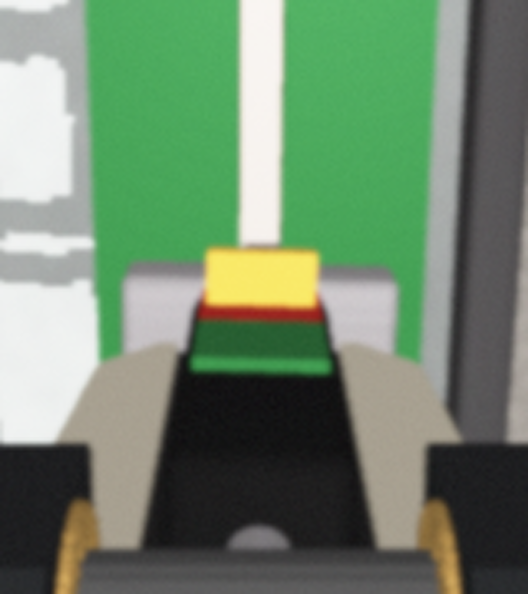

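```bash
python3 -m crank '[[[0.006,0,0],[0,0,0],1],[[0.012,0,0],[0,0,0],1],[[0.018,0,0],[0,0,0],1],[[0.02,0,0],[0,0,0],1],[[0.02,0,0],[0,0,0],1]]'
```

```text
t: 11.15
tcp_pos: [0.5142, 0.189, 0.1127]
ee_rot: [0.522, 0.477, 0.522, -0.477]
force: [-1.3, -0.3, 2.6]
gripper_width: 0.0238
```

```bash
python3 -m crank '[[[0.004,0,0],[0,0,0],1],[[0.007,0,0],[0,0,0],1],[[0.007,0,0],[0,0,0],1]]'
```

```text
t: 11.45
tcp_pos: [0.5143, 0.189, 0.1126]
ee_rot: [0.522, 0.478, 0.522, -0.477]
force: [-3.4, -1.1, 10.0]
gripper_width: 0.0242
```

The base is on the strip: TCP z stopped at 0.1126 (expected 0.1127), with about 12 N net. Holding.

```bash
python3 -m crank '[[[0,0,0],[0,0,0],1],[[0,0,0],[0,0,0],1],[[0,0,0],[0,0,0],1],[[0,0,0],[0,0,0],1],[[0,0,0],[0,0,0],1],[[0,0,0],[0,0,0],1]]';python3 - <<'E'
from h import *
s=st(); im=eyes.read_camera('wrist'); cv2.imwrite('pics/w6.png',im)
cv2.imwrite('pics/w6z.png',cv2.resize(im[160:300,180:340],None,fx=4,fy=4,interpolation=cv2.INTER_CUBIC))
im=eyes.read_camera('side');cv2.imwrite('pics/s6z.png',cv2.resize(im[180:300,190:350],None,fx=4,fy=4,interpolation=cv2.INTER_CUBIC))
for c in ['wrist']:
  for t in ['ring_low','gauge']: print(t,[(np.round(x['at'],4).tolist(),round(x['conf'],2)) for x in models.spot_point(c,t)])
E
python3 -m crank '[[[0,0,0],[0,0,0],1],[[0,0,0],[0,0,0],1],[[0,0,0],[0,0,0],1],[[0,0,0],[0,0,0],1],[[0,0,0],[0,0,0],1],[[0,0,0],[0,0,0],1]]'
```

```text
t: 12.05
tcp_pos: [0.5143, 0.189, 0.1126]
ee_rot: [0.522, 0.478, 0.522, -0.477]
force: [-2.2, -1.7, 9.5]
gripper_width: 0.024
t 12.05 tcp [0.5143 0.189  0.1126] F [-2.18 -1.73  9.48] w 0.024
[[0.0005, 0.9961, 0.0885], [0.0002, 0.0885, -0.9961], [-1.0, 0.0005, -0.0002]] [-0.347  0.613 -0.069  1.858  0.064  0.672 -1.936]
ring_low [([0.5357, 0.1935, 0.0917], 0.75)]
gauge [([0.5152, 0.1897, 0.0707], 0.87)]
t: 12.85
tcp_pos: [0.5143, 0.189, 0.1126]
ee_rot: [0.522, 0.478, 0.522, -0.477]
force: [-3.7, -1.8, 9.5]
gripper_width: 0.0242
```

View pics/w6z.png

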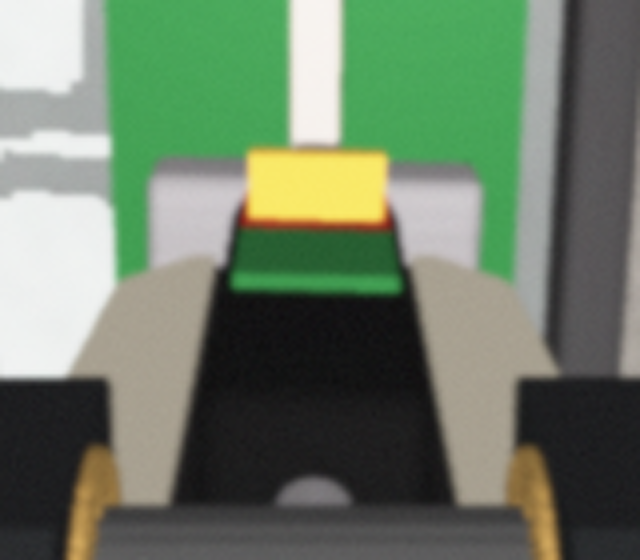

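View pics/s6z.png

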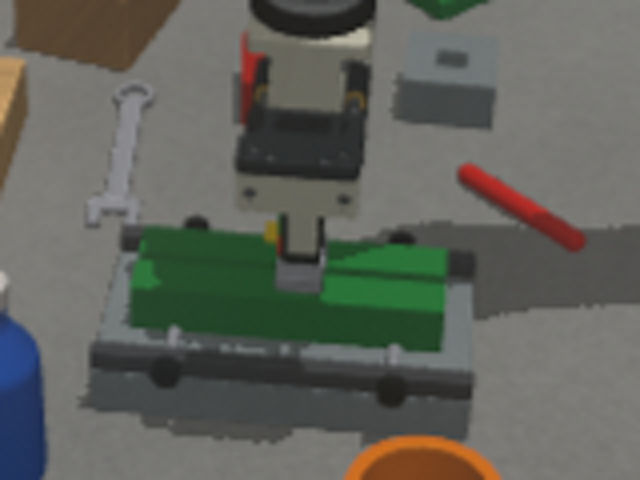

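```bash
python3 - <<'E'
from h import *
pf=cam('wrist'); s=bot.read_state(); m=rot(s['ee_rot']).as_matrix(); f=m[:,1]; b=s['tcp_pos']+np.array([0,0,-.0427])
for p in (0,.004,.006,.008,.010,.013,.016):
    print(p,proj('wrist',np.array([b+f*.024+[0,0,.0185+p],b+f*.024+[0,0,.0215+p],b+f*.015+[0,0,.0215+p],b+f*.013+[0,0,.0185+.013]]),pf)[:,1].round(1))
E
python3 - <<'E'
import cv2,numpy as np
for n in ('w1','w4','w6'):
    im=cv2.imread(f'pics/{n}.png').astype(int); c=im[150:240,250:268].mean(1).astype(int)
    print(n,[(150+i,*c[i]) for i in range(35,80)])
E
```

```text
0 [192.9 194.4 209.8 219.5]
0.004 [194.9 196.5 212.2 219.5]
0.006 [195.9 197.5 213.4 219.5]
0.008 [197.  198.6 214.7 219.5]
0.01 [198.1 199.7 215.9 219.5]
0.013 [199.7 201.5 217.9 219.5]
0.016 [201.5 203.2 220.  219.5]
w1 [(185, np.int64(23), np.int64(23), np.int64(24)), (186, np.int64(27), np.int64(27), np.int64(27)), (187, np.int64(29), np.int64(28), np.int64(29)), (188, np.int64(29), np.int64(29), np.int64(30)), (189, np.int64(30), np.int64(29), np.int64(30)), (190, np.int64(30), np.int64(30), np.int64(30)), (191, np.int64(30), np.int64(30), np.int64(31)), (192, np.int64(30), np.int64(30), np.int64(30)), (193, np.int64(30), np.int64(30), np.int64(30)), (194, np.int64(32), np.int64(32), np.int64(32)), (195, np.int64(39), np.int64(38), np.int64(39)), (196, np.int64(48), np.int64(47), np.int64(48)), (197, np.int64(58), np.int64(57), np.int64(58)), (198, np.int64(69), np.int64(68), np.int64(69)), (199, np.int64(77), np.int64(76), np.int64(78)), (200, np.int64(83), np.int64(81), np.int64(83)), (201, np.int64(84), np.int64(83), np.int64(85)), (202, np.int64(86), np.int64(85), np.int64(8
[... 5263 characters left out ...]
t64(200)), (216, np.int64(40), np.int64(71), np.int64(147)), (217, np.int64(42), np.int64(75), np.int64(95)), (218, np.int64(47), np.int64(89), np.int64(54)), (219, np.int64(49), np.int64(93), np.int64(41)), (220, np.int64(49), np.int64(94), np.int64(39)), (221, np.int64(48), np.int64(94), np.int64(38)), (222, np.int64(49), np.int64(94), np.int64(39)), (223, np.int64(49), np.int64(94), np.int64(39)), (224, np.int64(49), np.int64(94), np.int64(39)), (225, np.int64(49), np.int64(94), np.int64(39)), (226, np.int64(49), np.int64(95), np.int64(39)), (227, np.int64(52), np.int64(101), np.int64(42)), (228, np.int64(62), np.int64(121), np.int64(49)), (229, np.int64(75), np.int64(145), np.int64(60))]
```

The ring edge moved from row 210.4 to 215.1, which gives a reading of about 7.7 mm. Red still shows above the ring, so the groove is worn at about 16.3 mm deep and the gauge goes to the red stand.

```bash
python3 -m crank '[[[-0.02,0,0],[0,0,0],1],[[-0.06,0,0],[0,0,0],1],[[-0.12,0,0],[0,0,0],1],[[-0.2,0,0],[0,0,0],1],[[-0.32,0,0],[0,0,0],1],[[-0.4,0,0],[0,0,0],1],[[-0.41,0,0],[0,0,0],1]]'; python3 -m crank '[[[0,0.01,0.08],[0,0,0],1],[[0,0.025,0.22],[0,0,0],1],[[0,0.045,0.38],[0,0,0],1],[[0,0.06,0.54],[0,0,0],1],[[0,0.07,0.66],[0,0,0],1],[[0,0.08,0.725],[0,0,0],1]]';  python3 -m crank '[[[0,0.01,0.12],[0,0,0],1],[[0,0.025,0.28],[-0.01,0,0],1],[[0,0.045,0.44],[-0.02,0,0],1],[[0,0.06,0.58],[-0.029,0,0],1],[[0,0.07,0.68],[-0.029,0,0],1],[[0,0.08,0.725],[-0.029,0,0],1],[[0,0.08,0.725],[-0.029,0,0],1],[[0,0.08,0.725],[-0.029,0,0],1],[[0,0.08,0.725],[-0.029,0,0],1]]'; python3 - <<'E'
from h import *
s=st(); cv2.imwrite('pics/w7.png',eyes.read_camera('wrist'))
m=rot(s['ee_rot'])
print(m.inv().apply(np.array([.572,-.097,.0835])-s['tcp_pos'])/.2)
for c in ['wrist','top']:
  cv2.imwrite(f'pics/{c}7.png',eyes.read_camera(c))
  for t in ['red_stand','gauge']: print(c,t,[(np.round(x['at'],4).tolist(),round(x['conf'],2)) for x in models.spot_point(c,t)])
E
```

```text
t: 13.55
tcp_pos: [0.5156, 0.1896, 0.1957]
ee_rot: [0.522, 0.479, 0.521, -0.476]
force: [-0.1, 0.2, -2.2]
gripper_width: 0.0242
t: 14.15
tcp_pos: [0.5423, 0.0411, 0.1919]
ee_rot: [0.52, 0.477, 0.521, -0.48]
force: [-0.8, 0.6, -2.7]
gripper_width: 0.0243
t: 15.05
tcp_pos: [0.5716, -0.0947, 0.1931]
ee_rot: [0.543, 0.453, 0.544, -0.452]
force: [-0.0, 0.4, -1.3]
gripper_width: 0.0239
t 15.05 tcp [ 0.5716 -0.0947  0.1931] F [-0.    0.39 -1.27] w 0.0239
[[-0.0006, 0.9833, 0.182], [0.0016, 0.182, -0.9833], [-1.0, -0.0003, -0.0017]] [ 0.187  0.55  -0.094  1.688  0.06   0.907 -1.318]
[ 5.48021236e-01 -1.52332490e-04  1.26642305e-02]
wrist red_stand [([0.5714, -0.0991, -0.0023], 0.69)]
wrist gauge [([0.5725, -0.0935, 0.148], 0.81)]
top red_stand []
top gauge []
```

View pics/w7.png

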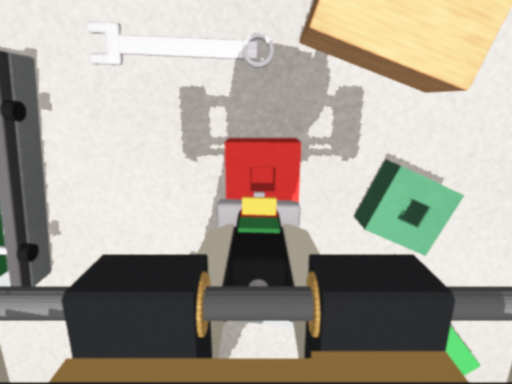

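The well at (262,177) lines up with the gauge (259). I'm shifting 3 mm and lowering.

```bash
python3 -m crank '[[[0.02,0,0.014],[0,0,0],1],[[0.12,0,0.014],[0,0,0],1],[[0.25,0,0.014],[0,0,0],1],[[0.36,0,0.014],[0,0,0],1],[[0.44,0,0.014],[0,0,0],1],[[0.49,0,0.014],[0,0,0],1],[[0.52,0,0.014],[0,0,0],1],[[0.53,0,0.014],[0,0,0],1],[[0.535,0,0.014],[0,0,0],1],[[0.535,0,0.014],[0,0,0],1]]'; python3 -m crank '[[[0.006,0,0],[0,0,0],1],[[0.012,0,0],[0,0,0],1],[[0.012,0,0],[0,0,0],1],[[0.012,0,0],[0,0,0],1]]'
```

```text
t: 16.4
tcp_pos: [0.5728, -0.0998, 0.0869]
ee_rot: [0.543, 0.453, 0.542, -0.453]
force: [0.4, 0.5, -2.6]
gripper_width: 0.0241
t: 16.8
tcp_pos: [0.5723, -0.0998, 0.0839]
ee_rot: [0.543, 0.453, 0.543, -0.453]
force: [-0.6, 0.6, -3.0]
gripper_width: 0.0239
```

```bash
python3 -m crank '[[[0.004,0,-0.01],[0,0,0],1],[[0.006,0,-0.01],[0,0,0],1],[[0.006,0,-0.01],[0,0,0],1],[[0.006,0,-0.01],[0,0,0],1]]'; python3 - <<'E'
from h import *
s=st(); im=eyes.read_camera('wrist'); cv2.imwrite('pics/w8.png',im)
im=eyes.read_camera('side');cv2.imwrite('pics/s8z.png',cv2.resize(im[140:230,220:340],None,fx=5,fy=5,interpolation=cv2.INTER_CUBIC))
E
```

```text
t: 17.2
tcp_pos: [0.572, -0.0975, 0.0827]
ee_rot: [0.543, 0.453, 0.543, -0.453]
force: [-1.0, 0.0, -1.3]
gripper_width: 0.024
t 17.2 tcp [ 0.572  -0.0975  0.0827] F [-0.99  0.01 -1.28] w 0.024
[[0.0, 0.9838, 0.1791], [0.0004, 0.1791, -0.9838], [-1.0, 0.0001, -0.0004]] [ 0.181  0.695 -0.079  1.787  0.081  0.663 -1.335]
```

View pics/w8.png

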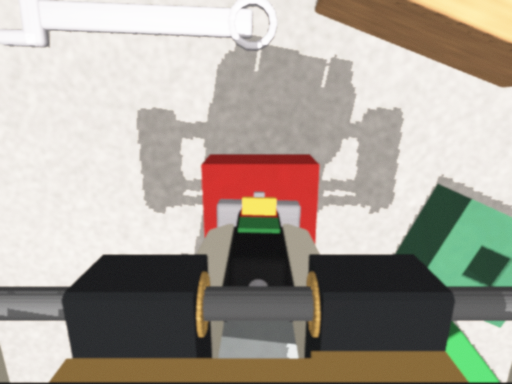

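View pics/s8z.png

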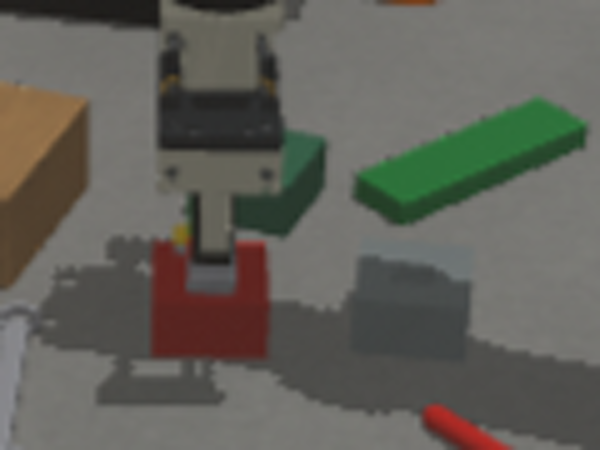

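The gauge sits at the red stand's top, just at contact. One more small touch, then release.

```bash
python3 -m crank '[[[0.003,0,0],[0,0,0],1],[[0.003,0,0],[0,0,0],1],[[0.003,0,0],[0,0,0],1]]'
```

```text
t: 17.6
tcp_pos: [0.572, -0.0976, 0.0827]
ee_rot: [0.543, 0.453, 0.543, -0.453]
force: [-2.0, 0.6, 4.7]
gripper_width: 0.0242
```

```bash
python3 -m crank '[[[0,0,0],[0,0,0],0.2],[[0,0,0],[0,0,0],-0.2],[[0,0,0],[0,0,0],-0.5],[[0,0,0],[0,0,0],-0.5],[[0,0,0],[0,0,0],-0.5],[[0,0,0],[0,0,0],-0.5],[[0,0,0],[0,0,0],-0.5]]'
```

```text
t: 18.3
tcp_pos: [0.572, -0.0978, 0.0821]
ee_rot: [0.543, 0.453, 0.543, -0.453]
force: [0.1, -0.2, 0.2]
gripper_width: 0.0693
```

```bash
python3 -m crank '[[[-0.04,0,0],[0,0,0],-0.5],[[-0.15,0,0],[0,0,0],-0.5],[[-0.3,0,0],[0,0,0],-0.5],[[-0.45,0,0],[0,0,0],-0.5],[[-0.6,0,0],[0,0,0],-0.5],[[-0.65,0,0],[0,0,0],-0.5]]'; python3 -m crank '[[[0,-0.1,0],[0,0,0],-0.5],[[0,-0.25,0],[0,0,0],-0.5],[[0,-0.4,0],[0,0,0],-0.5],[[0,-0.45,0],[0,0,0],-0.5],[[0,-0.45,0],[0,0,0],-0.5],[[0,-0.45,0],[0,0,0],-0.5]]'; python3 - <<'E'
from h import *
s=st(); im=eyes.read_camera('wrist'); cv2.imwrite('pics/w9.png',im)
im=eyes.read_camera('side');cv2.imwrite('pics/s9z.png',cv2.resize(im[140:290,180:380],None,fx=4,fy=4,interpolation=cv2.INTER_CUBIC))
print([(np.round(x['at'],4).tolist(),round(x['conf'],2)) for x in models.spot_point('wrist','gauge')])
E
```

```text
t: 18.9
tcp_pos: [0.5738, -0.098, 0.216]
ee_rot: [0.545, 0.454, 0.541, -0.452]
force: [0.1, -0.2, -1.1]
gripper_width: 0.0696
t: 19.5
tcp_pos: [0.4848, -0.1136, 0.2122]
ee_rot: [0.543, 0.453, 0.543, -0.452]
force: [0.0, -0.1, 0.6]
gripper_width: 0.0698
t 19.5 tcp [ 0.4848 -0.1136  0.2122] F [ 0.05 -0.14  0.6 ] w 0.0698
[[0.0017, 0.9838, 0.1795], [0.0003, 0.1795, -0.9838], [-1.0, 0.0018, -0.0]] [ 0.257  0.41  -0.099  1.886  0.052  0.847 -1.258]
[([0.5707, -0.0947, 0.0418], 0.86)]
```

View pics/w9.png

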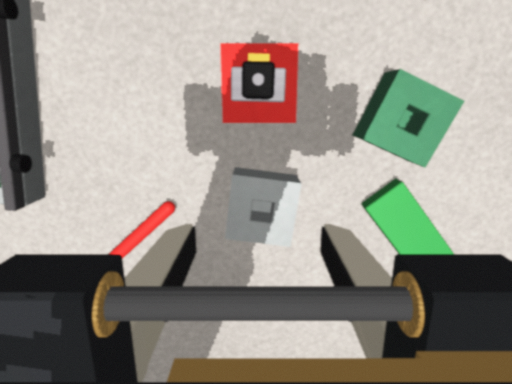

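View pics/s9z.png

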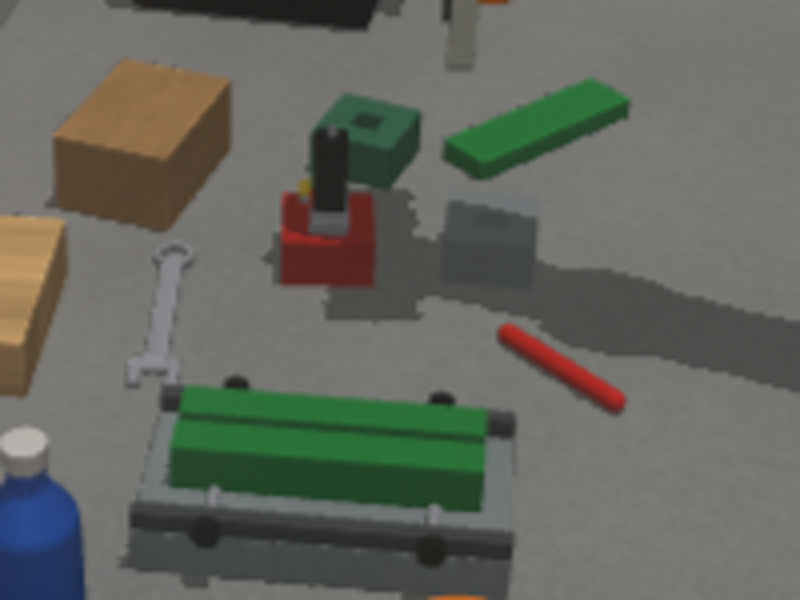

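The gauge stands upright, centred on the red stand (wrist view about (258,80)), the gripper is clear of it, and the other objects look undisturbed.

```bash
python3 -c "
from plant import job; print(job.sign_off())"
```

```text
the job is handed in; nothing more can be done
None
```

The gauge is parked upright on the red stand with its pin in the well. The groove came out worn, at about 16.3 mm deep. I handed the job in at about 19.6 s of the 54 s allowed.

- **Finding the groove:** I located the groove in the pictures and lowered the pin into it without pressing on the flat. The pin first rubbed the groove's +y wall at about 2.8 N, so I moved about 1.5 mm towards −y until it was free.
- **Seating:** the tool stopped at z = 0.1126 m, against 0.1127 m expected with the base flat on the strip. I held it there for about 1.4 s with 12–13 N net on the strip.
- **Reading:** the ring moved 4–4.7 pixels in the wrist picture, which gives about 7.7 mm, well below the 13 mm line. The pin's spring force during the push agreed with this. The network's ring-height estimate gave a lower value of about 2.5 mm, but it is only good to about 4 mm and also points to red.
- **Last check:** after letting go, the network put the gauge at (0.571, −0.095, 0.042), against the stand centre of (0.572, −0.097) and top at 0.040 m. The gripper was clear and the other objects in the final pictures looked undisturbed.

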